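# Snug the screw clamp on the glued board

### The job

A glued breakfast board lies on the base of one of the two screw clamps, and that clamp still stands open above it. Turn its crank clockwise until the pad meets the board, then snug it up with about a sixth of a turn more, firm but not forced, and let go. Leave the board where it lies and leave the crank of the empty clamp alone.

Things in the scene. Friction and masses are not known exactly. Their poses are not given: they have to be found in the camera images.
- clamp_pad: Black rubber pad, 36 mm across, under the spindle of the clamp that holds the board. Origin: centre of its underside, on the upright screw axis. Turning the crank clockwise from above lowers it 24 mm a turn (3.8 mm per rad); it starts 6 to 18 mm above the board (1.6 to 4.7 rad). It is sprung: past contact each further rad adds about 27 N on the board and 2 N at the grip, on a drag of 5 N.
- clamp_grip (a point): Middle (z = 0.153) of that clamp's crank grip: an upright round dark wooden sleeve, 23 mm thick, 44 mm tall (z = 0.130 to 0.174), 55 mm out from the screw axis. It spins freely on its pin, so the gripper may go round without turning. The crank turns about the screw axis at constant height, stays where it is left, and nothing on the clamp is higher than the sleeve's foot.
- board: Small pale wooden board, 93 x 140 x 20 mm, with a dark glue line along its middle, loose on the clamp's base plate (0.25 kg). Origin: centre of its underside, at z = 0.015 m, z up, y along its 140 mm length; its top is at z = 0.035 m. The pad meets it when the crank, going clockwise, is still 60 degrees short of pointing straight away from the column.
- spare_grip (a point): The same point on the other clamp, alike but with no board on its base; to be left alone. Each clamp is a grey cast C-frame fixed to the table: base plate 165 x 110 x 15 mm, column 83 mm from the screw axis on the side away from the robot, arm with its top at z = 0.116 m, steel crank above.

How it is judged:
By the outcome, as a careful person would: the job done as asked, in the order asked, and still so for the second after the job is handed in, with the robot touching nothing.
It also fails if it takes over 43 s, if anything falls off the work surface, if the arm or the gripper's body presses on something with over 40 N, if the wrist force passes 120 N, or if a joint passes its speed limit or range.

### The arm

A 6-joint arm with a two-finger parallel gripper is mounted at the origin on a cart in front of the work surface, level with it; the furniture and walls round the work are solid. World frame = base frame: x ahead of the robot, y to its left, z up, the work surface at z = 0. Lengths are in m, angles in rad, forces in N, time in s.
With the tool pointing down it reaches from about 0.325 to 0.775 m from the base axis. Payload 5.5 kg.
Tool frame: the origin (TCP) lies between the finger pads; the fingertips stand 22 mm ahead of it and the grasp point (between the pads) lies 3 mm ahead of it; z points along the fingers, y is the line along which they close (so a half turn about z gives the same grasp; the last joint's range is limited). The gripper opens to 85 mm and grips with 20 to 120 N. Pads are 22 mm wide; open, the fingers measure 114 mm over their backs; the gripper's body (76 mm by 85 mm) begins 54 mm behind the grasp point. The pads swing forward as they close: fully open they stand 13 mm farther back than shut.
Start: joints at [-1.403, 0.091, 1.231, -0, 1.82, -0.057], TCP at [0.134, -0.585, 0.227] pointing down, gripper open.
Joint ranges: [-2.87, 2.87], [-0.86, 2.18], [0.17, 2.46], [-1.51, 4.65], [0.06, 2.69], [-2.65, 2.65]. Speed limits (rad/s): [2.57, 2.57, 3.01, 3.14, 3.14, 3.14].

### API

Orientations are given as a rotation vector (axis times angle).
In Python, from cell import sense, vision, job_done gives the robot as it stands.
- The arm moves only by the tool move_arm, never from a script. Its argument "moves" is a list of rows, each an object with "delta_pos": the shift along the tool's x, y, z in mm, a list of three; "twist": the turn, a rotation vector about the tool's x, y, z in degrees, a list of three; "fingers": the finger opening in mm, from 0 to 85.4. A call has 1 to 20 rows; each row is the pose to reach, as a shift and turn from the pose commanded when the call began, along the tool's axes at that moment; what a row does not reach only later rows make up. A row lasts 1/8 s, in which the tool goes at most 62.5 mm and 10.7 degrees, less where a joint would pass 70% of its speed; a pose out of reach is approached as far as the arm can. A call with a gripper value outside its range is refused whole. The fingers move at their own pace and stop on an object; "squeeze" is the grip in N (left out, the last holds). Time passes only in rows, so rows that repeat a pose let the fingers close. It gives the time, the measured TCP pose, the force, the opening and the grip force at its end, in the units of the state.
- sense(): the state, without advancing time (a new reading comes with each control period).
- vision.snapshot(name): name is "scene" or "top"; returns (picture, depth): 384x512x3 uint8, red, green, blue; 384x512 float32, m along the optical axis (not along the pixel's ray), 0 where there is no reading.
- vision.camera_params(name): a dict with "fx", "fy", "cx", "cy" (pixels), "distortion" ([k1, k2, p1, p2, k3] as OpenCV has them; the pictures are not rectified), "position" and "orientation" of the camera in the world. Camera axes: x right, y up, looking along -z (the intrinsics and any distortion apply to the point x, -y, -z); pixel columns grow to the right and rows downward; lengths in m; the calibration is good to about 2 mm. A picture is of the moment at which its call begins. camera_params takes no time and is no camera call.
- job_done(): hands the job in; it is judged then, once.
Trained networks look in the newest picture that a camera, given by its name, has taken for a name from the list of things; names that differ only in an ending like _2 or _b are one class to them, and where a whole thing is asked for, a point or a joint stands for the part that bears it (a point fixed in the world has none). Each returns a list of dicts, best first, with "conf" (0 to 1); they miss things now and then, are a little off and sometimes report something else, mostly with a low value. They report only what shows in the picture. A call takes as long as a camera call.
- vision.search_frame(camera, target): "rect" ([left, top, right, bottom] in pixels, round what is visible of it).
- vision.trace(camera, target): "pixels" (384x512 bool, what is visible of it) and "rect" ([left, top, right, bottom] in pixels, round what is visible of it).
The state is a dict: "time_s": time; "joint_pos": joint angles; "qvel": joint speeds; "effort": joint torques, N m; "tool_pos": TCP position; "tcp_rot": TCP orientation; "wrist_force": force on the tool from outside, world axes, zero at the start; "ft_torque": the same for the moment, N m; "gripper_width": opening from 0.0 (shut) to 1.0 (fully open); "gripper_force": force on a finger pad.
Only numpy, scipy, OpenCV 4.12 (cv2) and the standard library are available. Lean on these libraries where they do the work, as an engineer would, in place of code of your own. Each camera call takes 0.05 s, during which the arm holds its last target. There are 200 camera calls.

## Working session

There is one attempt and no reset: what is moved stays moved. The work goes in short steps, Python scripts to look and compute and a tool call to move; the robot and the scene stay as the last step left them, time stands still between calls to the robot, and variables do not carry over. Pictures are saved under pics/ and viewed, at most 10 in all, crops included, and the job is handed in when it is done.

Besides the shell and the picture viewer there is one more tool, called after "Call:" as name([rows], argument=value, ...), one row to a line, values as JSON. move_arm: Moves the arm, as the interface text tells. Its arguments: {"type":"object","properties":{"moves":{"type":"array"},"squeeze":{"type":"number"}},"required":["moves"]}

```bash
mkdir -p pics
cat > h.py <<'E'
import numpy as np, cv2
from scipy.spatial.transform import Rotation as R
from cell import sense, vision, job_done
def cam(n):
    p=vision.camera_params(n); o=np.array(p["orientation"],float)
    M=o if o.shape==(3,3) else (R.from_rotvec(o).as_matrix() if o.size==3 else None)
    K=np.array([[p["fx"],0,p["cx"]],[0,p["fy"],p["cy"]],[0,0,1.]])
    return K,np.array(p["distortion"],float),np.array(p["position"],float),M
def ray(n,uv):
    K,d,c,M=cam(n); q=cv2.undistortPoints(np.array(uv,float).reshape(-1,1,2),K,d).reshape(-1,2)
    return c,np.c_[q[:,0],-q[:,1],-np.ones(len(q))]@M.T   # per unit depth
def onz(n,uv,z):
    c,r=ray(n,uv); return c+r*((z-c[2])/r[:,2])[:,None]
def proj(n,P):
    K,d,c,M=cam(n); q=(np.atleast_2d(P)-c)@M; q=q*[1,-1,-1]
    return cv2.projectPoints(q,np.zeros(3),np.zeros(3),K,d)[0].reshape(-1,2)
def cloud(n,dep,mask):
    v,u=np.nonzero(mask&(dep>0)); c,r=ray(n,np.c_[u,v]); return c+r*dep[v,u][:,None]
E
python3 - <<'E'
from h import *
for n in("scene","top"):
    print(n,vision.camera_params(n))
    im,d=vision.snapshot(n); cv2.imwrite(f"pics/{n}0.png",im[:,:,::-1]); np.save(f"{n}0.npy",d)
    for t in("clamp_grip","spare_grip","board","clamp_pad"):
        for r in vision.search_frame(n,t): print(n,t,np.round(r["rect"]),round(r["conf"],2))
print(sense())
E
```

```text
scene {'fx': 417.633116828127, 'fy': 417.633116828127, 'cx': 257.55807384900214, 'cy': 187.57623315325623, 'distortion': array([-0.12231145,  0.        ,  0.        ,  0.        ,  0.        ]), 'position': array([-0.47080886,  0.56094459,  0.86111786]), 'orientation': array([ 0.57040594, -1.04169705, -1.90275191])}
scene board [165. 233. 217. 272.] 0.97
scene board [165. 217. 192. 234.] 0.2
top {'fx': 466.9045710041516, 'fy': 466.9045710041516, 'cx': 256.43356836847136, 'cy': 196.31805075865856, 'distortion': array([0.01031346, 0.        , 0.        , 0.        , 0.        ]), 'position': array([ 0.19393603, -0.02152451,  1.42763224]), 'orientation': array([ 0.16387545, -0.16102885, -1.49010536])}
top clamp_grip [140. 196. 176. 209.] 0.5
top spare_grip [322. 184. 352. 204.] 0.78
top board [147. 196. 200. 233.] 0.62
top clamp_pad [141. 194. 176. 210.] 0.3
{'time_s': 0.5, 'joint_pos': array([-1.40267182e+00,  9.11328702e-02,  1.23072766e+00, -4.55205893e-05,
        1.81977307e+00, -5.66921576e-02]), 'qvel': array([ 5.34142869e-04, -1.78671913e-03, -2.08217093e-03,  1.37038351e-03,
       -7.30956131e-04,  3.61469236e-06]), 'effort': array([-5.76742386e-04, -4.57911873e+01, -4.17657495e+01, -9.18903106e-05,
        1.13345421e-03,  1.15263899e-05]), 'tool_pos': array([ 0.1337473 , -0.58491962,  0.22743989]), 'tcp_rot': array([-3.12172933e+00, -3.52376153e-01,  7.27726038e-05]), 'wrist_force': array([ 0.48541554, -0.14862481,  0.1978667 ]), 'ft_torque': array([0.03142683, 0.06926017, 0.036168  ]), 'gripper_force': 0.0, 'gripper_width': 0.9971343760298345}
```

View pics/scene0.png

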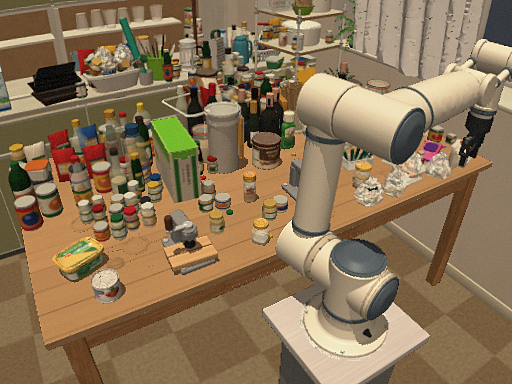

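View pics/top0.png

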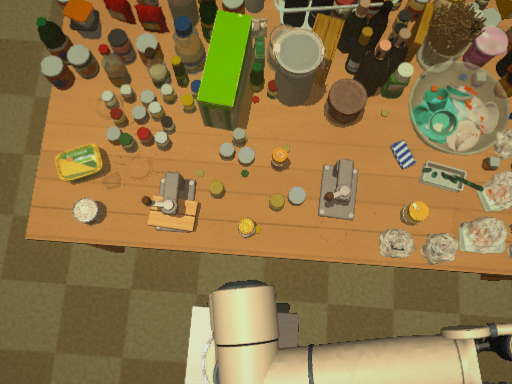

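The scene view shows the board clamp at about (190,240). In the top view it is at about (172,210), with its dark grip near (147,201). The empty clamp is near (340,190) in the top view. I'll enlarge both clamp crops.

Run:
```python
from h import *
a=cv2.imread("pics/top0.png")[160:240,130:210]; b=cv2.imread("pics/scene0.png")[200:280,150:230]
cv2.imwrite("pics/crop.png",np.hstack([cv2.resize(x,(400,400),interpolation=cv2.INTER_CUBIC) for x in(a,b)]))
d=np.load("top0.npy"); 
m=np.zeros_like(d,bool); m[165:236,138:204]=1
P=cloud("top",d,m)
for lo,hi in((.01,.02),(.03,.04),(.105,.122),(.122,.145),(.16,.185)):
    q=P[(P[:,2]>lo)&(P[:,2]<hi)]
    print(lo,len(q),q.mean(0).round(3) if len(q) else 0,q.min(0).round(3) if len(q) else 0,q.max(0).round(3) if len(q) else 0)
d=np.load("scene0.npy"); m=np.zeros_like(d,bool); m[200:275,155:225]=1
P=cloud("scene",d,m)
for lo,hi in((.03,.04),(.105,.122),(.16,.185)):
    q=P[(P[:,2]>lo)&(P[:,2]<hi)]
    print(lo,len(q),q.mean(0).round(3) if len(q) else 0,q.min(0).round(3) if len(q) else 0,q.max(0).round(3) if len(q) else 0)
```

```text
0.01 375 [0.476 0.227 0.015] [0.367 0.165 0.01 ] [0.571 0.358 0.02 ]
0.03 942 [0.413 0.236 0.036] [0.368 0.17  0.03 ] [0.517 0.315 0.04 ]
0.105 525 [0.469 0.238 0.114] [0.402 0.216 0.105] [0.526 0.261 0.122]
0.122 168 [0.427 0.254 0.129] [0.408 0.221 0.123] [0.471 0.297 0.145]
0.16 59 [0.426 0.292 0.172] [0.417 0.283 0.16 ] [0.438 0.303 0.178]
0.03 1069 [0.428 0.232 0.036] [0.366 0.042 0.03 ] [0.634 0.315 0.04 ]
0.105 311 [0.457 0.244 0.114] [0.401 0.218 0.105] [0.528 0.293 0.122]
0.16 59 [0.422 0.295 0.17 ] [0.414 0.284 0.16 ] [0.434 0.306 0.177]
```

View pics/crop.png

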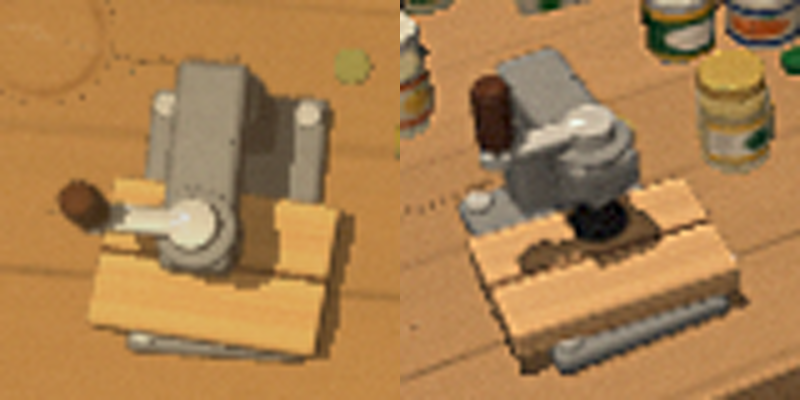

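The crops show the sleeve at about +y of the hub, with the column at +x. Top-view pixels are hub (169,204) and sleeve (147,201). Next I'll triangulate these and work out the clamp's yaw.

Run:
```python
from h import *
def tri(a,b):
    ca,ra=ray("top",[a]);cb,rb=ray("scene",[b]); ra=ra[0];rb=rb[0]
    s=np.linalg.lstsq(np.c_[ra,-rb],cb-ca,rcond=None)[0]
    return ((ca+s[0]*ra+cb+s[1]*rb)/2).round(4), np.linalg.norm(ca+s[0]*ra-cb-s[1]*rb).round(4)
print("hub",tri((130+194/5-.4,160+222/5-.4),(150+192/5-.4,200+122/5-.4)))
print("sleeve top",tri((130+79/5-.4,160+200/5-.4),(150+90/5-.4,200+85/5-.4)))
cen={}
for n,(u0,u1,v0,v1) in dict(top=(136,160,188,212),scene=(158,180,208,236)).items():
    im=cv2.imread(f"pics/{n}0.png"); hsv=cv2.cvtColor(im,cv2.COLOR_BGR2HSV)
    m=np.zeros(im.shape[:2],bool); s=np.s_[v0:v1,u0:u1]
    m[s]=(im[s][:,:,2]<125)&(im[s][:,:,2].astype(int)-im[s][:,:,0]>12)
    P=cloud(n,np.load(f"{n}0.npy"),m); P=P[(P[:,2]>.125)&(P[:,2]<.19)]
    print(n,"sleeve pts",len(P),np.median(P,0).round(4),P.min(0).round(3),P.max(0).round(3)); T=P[P[:,2]>.168]; print(" top",len(T),T.mean(0).round(4))
d=np.load("top0.npy"); m=np.zeros_like(d,bool); m[165:236,138:204]=1
P=cloud("top",d,m); q=P[(P[:,2]>.108)&(P[:,2]<.119)]; q=q[np.abs(q[:,1]-.238)<.03]
r=cv2.minAreaRect((q[:,:2]*1000).astype(np.float32)); print("arm rect",r, cv2.boxPoints(r).round(0).tolist())
q=P[(P[:,2]>.031)&(P[:,2]<.04)]; q=q[q[:,0]<.47]; r=cv2.minAreaRect((q[:,:2]*1000).astype(np.float32)); print("board rect",r)
# far end of arm round: hub heights
q=P[(P[:,2]>.120)&(P[:,2]<.14)]; print("crank",len(q)); 
r=cv2.minAreaRect((q[:,:2]*1000).astype(np.float32)); print(r)
# obstacles within 0.13 of axis above .13
m[:]=1; P=cloud("top",d,m); r=np.hypot(P[:,0]-.424,P[:,1]-.238); 
for a in(.08,.12,.16,.2,.25):
    k=(r<a)&(r>a-.04); print(a,P[k][:,2].max().round(3))
k=(P[:,0]>.3)&(P[:,0]<.55)&(abs(P[:,1])<.35); print("zmax corridor",P[k][:,2].max())
```

```text
hub (array([0.4282, 0.2378, 0.1261]), np.float64(0.0015))
sleeve top (array([0.4278, 0.2933, 0.1733]), np.float64(0.0006))
top sleeve pts 85 [0.426  0.289  0.1694] [0.417 0.278 0.125] [0.438 0.303 0.178]
 top 49 [0.4272 0.2926 0.1739]
scene sleeve pts 132 [0.4196 0.2951 0.1577] [0.414 0.268 0.125] [0.434 0.306 0.177]
 top 38 [0.4239 0.2947 0.1728]
arm rect ((464.3334045410156, 238.41436767578125), (123.74348449707031, 45.04800033569336), 0.5715181827545166) [[402.0, 260.0], [403.0, 215.0], [526.0, 217.0], [526.0, 262.0]]
board rect ((419.3980407714844, 241.89129638671875), (140.43258666992188, 93.25093078613281), 85.88878631591797)
crank 185
((450.008056640625, 236.42941284179688), (68.18856811523438, 119.37261962890625), 57.84624481201172)
0.08 0.178
0.12 0.12
0.16 0.08
0.2 0.076
0.25 0.091
zmax corridor 0.17820426976068338
```

Two views agree: the axis is at about (0.427, 0.2385) and the sleeve at about (0.426, 0.2935, top 0.173), a radius of 55 mm as specified. The corridor is clear below z = 0.18. I'll approach above the sleeve and square the tool to the world axes.

Call:
move_arm([
  {"delta_pos": [72,-19,-93],"twist": [0,0,6],"fingers": 60},
  {"delta_pos": [72,-19,-93],"twist": [0,0,12.88],"fingers": 60},
  {"delta_pos": [394,-305,-93],"twist": [0,0,12.88],"fingers": 60},
  {"delta_pos": [394,-305,-93],"twist": [0,0,12.88],"fingers": 60},
  {"delta_pos": [394,-305,-93],"twist": [0,0,12.88],"fingers": 60},
  {"delta_pos": [394,-305,-93],"twist": [0,0,12.88],"fingers": 60},
  {"delta_pos": [394,-305,-93],"twist": [0,0,12.88],"fingers": 60},
  {"delta_pos": [394,-305,-93],"twist": [0,0,12.88],"fingers": 60},
  {"delta_pos": [394,-305,-93],"twist": [0,0,12.88],"fingers": 60},
  {"delta_pos": [472,-646,-83],"twist": [0,0,12.88],"fingers": 60},
  {"delta_pos": [472,-646,-83],"twist": [0,0,12.88],"fingers": 60},
  {"delta_pos": [472,-646,-83],"twist": [0,0,12.88],"fingers": 60},
  {"delta_pos": [472,-646,-83],"twist": [0,0,12.88],"fingers": 60},
  {"delta_pos": [472,-646,-83],"twist": [0,0,12.88],"fingers": 60},
  {"delta_pos": [472,-646,-83],"twist": [0,0,12.88],"fingers": 60},
  {"delta_pos": [480,-791,-23],"twist": [0,0,12.88],"fingers": 60},
  {"delta_pos": [480,-791,-23],"twist": [0,0,12.88],"fingers": 60},
  {"delta_pos": [480,-791,-23],"twist": [0,0,12.88],"fingers": 60},
  {"delta_pos": [480,-791,-23],"twist": [0,0,12.88],"fingers": 60},
], squeeze=25)

```text
time_s: 2.88
tool_pos: [0.4242, 0.2947, 0.2487]
tcp_rot: [3.14, 0.006, -0.004]
wrist_force: [-0.3, -1.4, 1.1]
gripper_width: 0.704
gripper_force: 0.0
```

Call:
move_arm([
  {"delta_pos": [0,0,40],"twist": [0,0,0],"fingers": 60},
  {"delta_pos": [0,0,40],"twist": [0,0,0],"fingers": 60},
  {"delta_pos": [0,0,40],"twist": [0,0,0],"fingers": 60},
])

```text
time_s: 3.25
tool_pos: [0.4259, 0.2926, 0.2122]
tcp_rot: [-3.141, 0.002, -0.002]
wrist_force: [-0.2, -0.4, -0.1]
gripper_width: 0.706
gripper_force: 0.0
```

Run:
```python
from h import *
s=sense(); print(s["tool_pos"],s["tcp_rot"],s["joint_pos"])
for n in("scene",):
    im,d=vision.snapshot(n); cv2.imwrite("pics/c2.png",cv2.resize(im[160:280,120:240,::-1],(600,600),interpolation=cv2.INTER_CUBIC))
```

```text
[0.42591231 0.29263476 0.21224417] [-3.14083857e+00  1.67921598e-03 -2.48194299e-03] [ 5.36265548e-01 -1.37269907e-01  1.48253405e+00 -1.65548057e-04
  1.79458546e+00  2.10809427e+00]
```

View pics/c2.png

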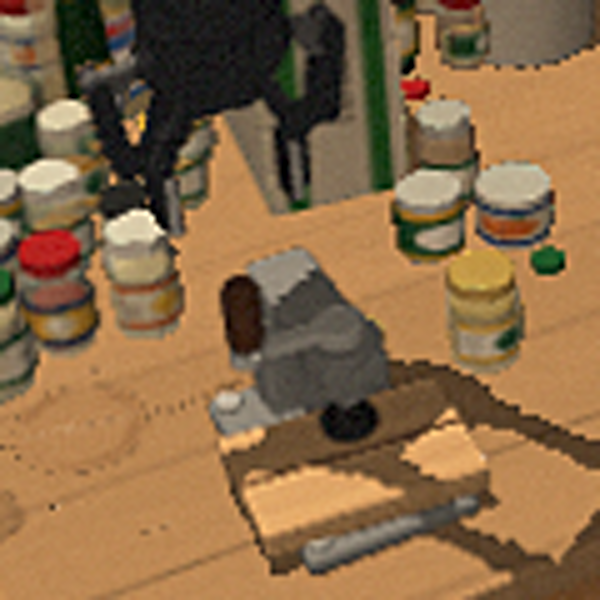

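The fingers straddle the sleeve, at crop columns 170 and 300 with the sleeve at 240. I'll descend and close.

Call:
move_arm([
  {"delta_pos": [0,0,25],"twist": [0,0,0],"fingers": 60},
  {"delta_pos": [0,0,50],"twist": [0,0,0],"fingers": 60},
  {"delta_pos": [0,0,50],"twist": [0,0,0],"fingers": 60},
  {"delta_pos": [0,0,50],"twist": [0,0,0],"fingers": 35},
  {"delta_pos": [0,0,50],"twist": [0,0,0],"fingers": 15},
  {"delta_pos": [0,0,50],"twist": [0,0,0],"fingers": 15},
  {"delta_pos": [0,0,50],"twist": [0,0,0],"fingers": 15},
  {"delta_pos": [0,0,50],"twist": [0,0,0],"fingers": 15},
], squeeze=25)

```text
time_s: 4.3
tool_pos: [0.426, 0.2944, 0.1624]
tcp_rot: [-3.138, -0.001, -0.005]
wrist_force: [0.7, 5.0, 6.0]
gripper_width: 0.224
gripper_force: 23.8
```

```bash
python3 -c "
import numpy as np
for a in range(86,-186,-5):
    p=np.radians(a);q=np.radians(91);print(a,[round(55*(np.cos(p)-np.cos(q)),1),round(-55*(np.sin(p)-np.sin(q)),1),0])"
```

```text
86 [np.float64(4.8), np.float64(0.1), 0]
81 [np.float64(9.6), np.float64(0.7), 0]
76 [np.float64(14.3), np.float64(1.6), 0]
71 [np.float64(18.9), np.float64(3.0), 0]
66 [np.float64(23.3), np.float64(4.7), 0]
61 [np.float64(27.6), np.float64(6.9), 0]
56 [np.float64(31.7), np.float64(9.4), 0]
51 [np.float64(35.6), np.float64(12.2), 0]
46 [np.float64(39.2), np.float64(15.4), 0]
41 [np.float64(42.5), np.float64(18.9), 0]
36 [np.float64(45.5), np.float64(22.7), 0]
31 [np.float64(48.1), np.float64(26.7), 0]
26 [np.float64(50.4), np.float64(30.9), 0]
21 [np.float64(52.3), np.float64(35.3), 0]
16 [np.float64(53.8), np.float64(39.8), 0]
11 [np.float64(54.9), np.float64(44.5), 0]
6 [np.float64(55.7), np.float64(49.2), 0]
1 [np.float64(56.0), np.float64(54.0), 0]
-4 [np.float64(55.8), np.float64(58.8), 0]
-9 [np.float64(55.3), np.float64(63.6), 0]
-14 [np.float64(54.3), np.float64(68.3), 0]
-19 [np.float64(53.0), np.float64(72.9), 0]
-24 [np.float64(51.2), np.float64(77.4), 0]
-29 [np.float64(49.1), np.float64(81.7), 0]
-34 [np.float64(46.6), np.float64(85.7), 0]
-39 [np.float64(43.7), np.float
[... 634 characters left out ...]
.0), 0]
-114 [np.float64(-21.4), np.float64(105.2), 0]
-119 [np.float64(-25.7), np.float64(103.1), 0]
-124 [np.float64(-29.8), np.float64(100.6), 0]
-129 [np.float64(-33.7), np.float64(97.7), 0]
-134 [np.float64(-37.2), np.float64(94.6), 0]
-139 [np.float64(-40.5), np.float64(91.1), 0]
-144 [np.float64(-43.5), np.float64(87.3), 0]
-149 [np.float64(-46.2), np.float64(83.3), 0]
-154 [np.float64(-48.5), np.float64(79.1), 0]
-159 [np.float64(-50.4), np.float64(74.7), 0]
-164 [np.float64(-51.9), np.float64(70.2), 0]
-169 [np.float64(-53.0), np.float64(65.5), 0]
-174 [np.float64(-53.7), np.float64(60.7), 0]
-179 [np.float64(-54.0), np.float64(56.0), 0]
-184 [np.float64(-53.9), np.float64(51.2), 0]
```

Call:
move_arm([
  {"delta_pos": [4.8,0.1,0],"twist": [0,0,0],"fingers": 15},
  {"delta_pos": [9.6,0.7,0],"twist": [0,0,0],"fingers": 15},
  {"delta_pos": [14.3,1.6,0],"twist": [0,0,0],"fingers": 15},
  {"delta_pos": [18.9,3.0,0],"twist": [0,0,0],"fingers": 15},
  {"delta_pos": [23.3,4.7,0],"twist": [0,0,0],"fingers": 15},
  {"delta_pos": [27.6,6.9,0],"twist": [0,0,0],"fingers": 15},
  {"delta_pos": [31.7,9.4,0],"twist": [0,0,0],"fingers": 15},
  {"delta_pos": [35.6,12.2,0],"twist": [0,0,0],"fingers": 15},
  {"delta_pos": [39.2,15.4,0],"twist": [0,0,0],"fingers": 15},
  {"delta_pos": [42.5,18.9,0],"twist": [0,0,0],"fingers": 15},
  {"delta_pos": [42.5,18.9,0],"twist": [0,0,0],"fingers": 15},
])

```text
time_s: 5.68
tool_pos: [0.4677, 0.2745, 0.1624]
tcp_rot: [-3.141, -0.0, -0.001]
wrist_force: [-3.6, 1.8, 7.4]
gripper_width: 0.225
gripper_force: 24.3
```

Run:
```python
from h import *
im,d=vision.snapshot("scene"); cv2.imwrite("pics/c3.png",cv2.resize(im[160:280,120:240,::-1],(600,600),interpolation=cv2.INTER_CUBIC))
s=sense();print(s["tool_pos"],s["wrist_force"])
```

```text
[0.46773124 0.27444611 0.16237736] [-3.07899294  1.61374971  8.03555992]
```

View pics/c3.png

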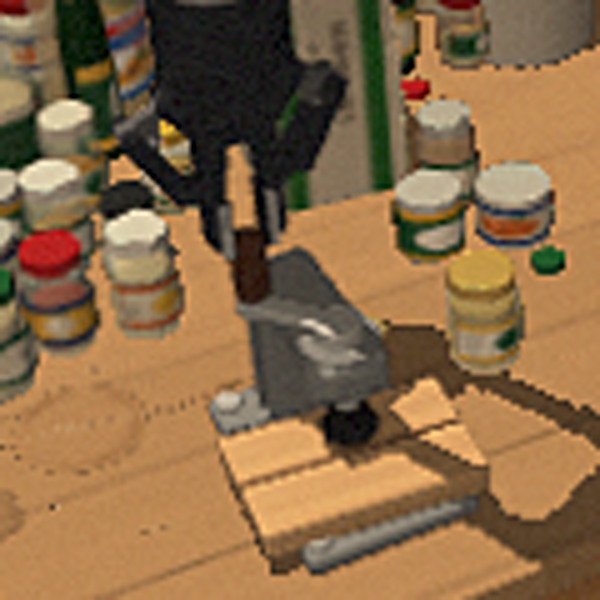

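The crank follows the gripper: the sleeve is held at crop (250,265) and the crank has turned. I'll continue round.

Call:
move_arm([
  {"delta_pos": [3.0,3.8,0],"twist": [0,0,0],"fingers": 15},
  {"delta_pos": [5.6,7.8,0],"twist": [0,0,0],"fingers": 15},
  {"delta_pos": [7.9,12.0,0],"twist": [0,0,0],"fingers": 15},
  {"delta_pos": [9.8,16.4,0],"twist": [0,0,0],"fingers": 15},
  {"delta_pos": [11.3,20.9,0],"twist": [0,0,0],"fingers": 15},
  {"delta_pos": [12.4,25.6,0],"twist": [0,0,0],"fingers": 15},
  {"delta_pos": [13.2,30.3,0],"twist": [0,0,0],"fingers": 15},
  {"delta_pos": [13.5,35.1,0],"twist": [0,0,0],"fingers": 15},
  {"delta_pos": [13.3,39.9,0],"twist": [0,0,0],"fingers": 15},
  {"delta_pos": [12.8,44.7,0],"twist": [0,0,0],"fingers": 15},
  {"delta_pos": [11.8,49.4,0],"twist": [0,0,0],"fingers": 15},
  {"delta_pos": [10.5,54.0,0],"twist": [0,0,0],"fingers": 15},
  {"delta_pos": [8.7,58.5,0],"twist": [0,0,0],"fingers": 15},
  {"delta_pos": [6.6,62.8,0],"twist": [0,0,0],"fingers": 15},
  {"delta_pos": [4.1,66.8,0],"twist": [0,0,0],"fingers": 15},
  {"delta_pos": [1.2,70.7,0],"twist": [0,0,0],"fingers": 15},
  {"delta_pos": [-2.0,74.3,0],"twist": [0,0,0],"fingers": 15},
  {"delta_pos": [-5.5,77.6,0],"twist": [0,0,0],"fingers": 15},
  {"delta_pos": [-9.2,80.6,0],"twist": [0,0,0],"fingers": 15},
  {"delta_pos": [-13.2,83.2,0],"twist": [0,0,0],"fingers": 15},
])

```text
time_s: 8.22
tool_pos: [0.4549, 0.193, 0.1624]
tcp_rot: [-3.137, -0.003, -0.004]
wrist_force: [-0.0, 8.9, 6.1]
gripper_width: 0.225
gripper_force: 23.9
```

Call:
move_arm([
  {"delta_pos": [-4.2,2.3,0],"twist": [0,0,0],"fingers": 15},
  {"delta_pos": [-8.6,4.2,0],"twist": [0,0,0],"fingers": 15},
  {"delta_pos": [-13.2,5.8,0],"twist": [0,0,0],"fingers": 15},
  {"delta_pos": [-17.8,6.9,0],"twist": [0,0,0],"fingers": 15},
  {"delta_pos": [-22.6,7.6,0],"twist": [0,0,0],"fingers": 15},
  {"delta_pos": [-27.4,7.9,0],"twist": [0,0,0],"fingers": 15},
  {"delta_pos": [-32.2,7.8,0],"twist": [0,0,0],"fingers": 15},
  {"delta_pos": [-36.9,7.2,0],"twist": [0,0,0],"fingers": 15},
  {"delta_pos": [-41.6,6.3,0],"twist": [0,0,0],"fingers": 15},
  {"delta_pos": [-46.2,4.9,0],"twist": [0,0,0],"fingers": 15},
  {"delta_pos": [-50.7,3.1,0],"twist": [0,0,0],"fingers": 15},
  {"delta_pos": [-55.0,1.0,0],"twist": [0,0,0],"fingers": 15},
  {"delta_pos": [-55.0,1.0,0],"twist": [0,0,0],"fingers": 15},
])

```text
time_s: 9.85
tool_pos: [0.401, 0.1901, 0.1624]
tcp_rot: [-3.141, 0.001, -0.008]
wrist_force: [3.9, 0.9, 5.7]
gripper_width: 0.228
gripper_force: 23.8
```

Run:
```python
from h import *
for n in("scene","top"):
    im,d=vision.snapshot(n); 
    c=im[200:280,150:230] if n=="scene" else im[160:240,130:210]
    cv2.imwrite(f"pics/d_{n}.png",cv2.resize(c[:,:,::-1],(400,400),interpolation=cv2.INTER_CUBIC))
cv2.imwrite("pics/d.png",np.hstack([cv2.imread("pics/d_top.png"),cv2.imread("pics/d_scene.png")]))
s=sense();p=s["tool_pos"];print(p,s["wrist_force"],np.degrees(np.arctan2(p[1]-.239,p[0]-.427)))
```

```text
[0.40099251 0.19003182 0.16239012] [3.35737853 1.29895975 6.17462005] -117.97321649662443
```

View pics/d.png

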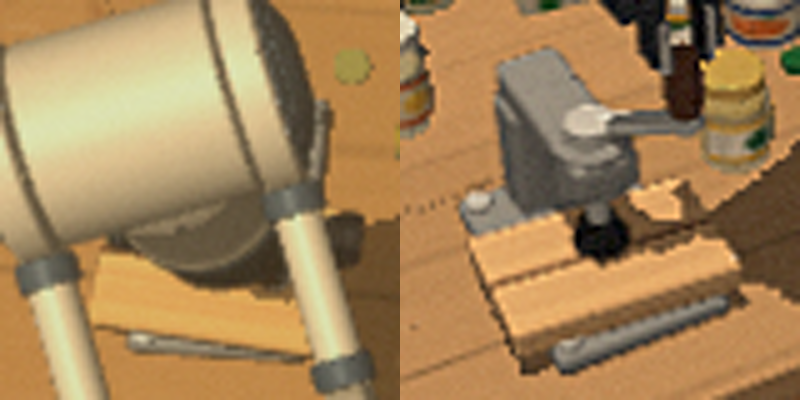

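In the scene crop the pad (600,240) is down at the board, with the crank at about -118°, close to the predicted contact at -120°. Now I'll add the sixth of a turn, to about -180°.

Call:
move_arm([
  {"delta_pos": [-4.1,-2.5,0],"twist": [0,0,0],"fingers": 15},
  {"delta_pos": [-8.0,-5.4,0],"twist": [0,0,0],"fingers": 15},
  {"delta_pos": [-11.5,-8.5,0],"twist": [0,0,0],"fingers": 15},
  {"delta_pos": [-14.8,-12.0,0],"twist": [0,0,0],"fingers": 15},
  {"delta_pos": [-17.8,-15.8,0],"twist": [0,0,0],"fingers": 15},
  {"delta_pos": [-20.5,-19.8,0],"twist": [0,0,0],"fingers": 15},
  {"delta_pos": [-22.8,-24.0,0],"twist": [0,0,0],"fingers": 15},
  {"delta_pos": [-24.7,-28.4,0],"twist": [0,0,0],"fingers": 15},
  {"delta_pos": [-26.2,-32.9,0],"twist": [0,0,0],"fingers": 15},
  {"delta_pos": [-27.3,-37.6,0],"twist": [0,0,0],"fingers": 15},
  {"delta_pos": [-28.0,-42.4,0],"twist": [0,0,0],"fingers": 15},
  {"delta_pos": [-28.3,-47.1,0],"twist": [0,0,0],"fingers": 15},
  {"delta_pos": [-28.3,-48.5,0],"twist": [0,0,0],"fingers": 15},
  {"delta_pos": [-28.3,-48.5,0],"twist": [0,0,0],"fingers": 15},
  {"delta_pos": [-28.3,-48.5,0],"twist": [0,0,0],"fingers": 15},
])

```text
time_s: 11.82
tool_pos: [0.3704, 0.237, 0.1623]
tcp_rot: [3.138, -0.001, -0.002]
wrist_force: [-7.1, -6.8, 11.1]
gripper_width: 0.228
gripper_force: 25.4
```

The tangential force is 6.8 N, which matches the 5 N drag plus about 2 N of spring. I'll release and lift.

Call:
move_arm([
  {"delta_pos": [0,0,0],"twist": [0,0,0],"fingers": 40},
  {"delta_pos": [0,0,0],"twist": [0,0,0],"fingers": 60},
  {"delta_pos": [0,0,0],"twist": [0,0,0],"fingers": 60},
  {"delta_pos": [0,0,0],"twist": [0,0,0],"fingers": 60},
  {"delta_pos": [0,0,-20],"twist": [0,0,0],"fingers": 60},
  {"delta_pos": [0,0,-60],"twist": [0,0,0],"fingers": 60},
  {"delta_pos": [0,0,-110],"twist": [0,0,0],"fingers": 60},
  {"delta_pos": [0,0,-150],"twist": [0,0,0],"fingers": 60},
  {"delta_pos": [0,0,-150],"twist": [0,0,0],"fingers": 60},
  {"delta_pos": [0,0,-150],"twist": [0,0,0],"fingers": 60},
])

```text
time_s: 13.08
tool_pos: [0.3714, 0.2386, 0.3106]
tcp_rot: [-3.141, -0.0, -0.0]
wrist_force: [-0.6, 0.0, 0.2]
gripper_width: 0.704
gripper_force: 0.0
```

Run:
```python
from h import *
im,d=vision.snapshot("scene"); cv2.imwrite("pics/e.png",cv2.resize(im[160:280,130:250,::-1],(600,600),interpolation=cv2.INTER_CUBIC))
s=sense();print(s["tool_pos"],s["wrist_force"])
m=np.zeros_like(d,bool);m[200:275,155:225]=1
P=cloud("scene",d,m);q=P[(P[:,2]>.16)&(P[:,2]<.185)];print(len(q),q.mean(0))
```

```text
[0.37119118 0.23848851 0.30971196] [-0.19269011  0.66846921  0.03772825]
61 [0.36728245 0.23920122 0.17014828]
```

View pics/e.png

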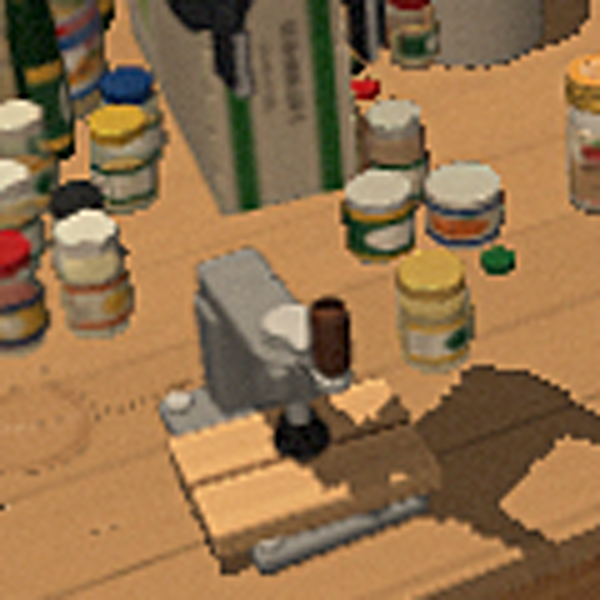

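The crank, with its sleeve at crop (330,335), points straight away from the column. The pad is on the board, the board hasn't moved and the gripper is clear. I'm handing the job in.

```bash
python3 -c "
from cell import job_done
print(job_done())"
```

```text
the job is handed in; nothing more can be done
None
```

The crank was turned clockwise until the pad met the board, then about a sixth of a turn more and let go; the board lies where it was, the empty clamp was not touched, and the job was handed in at about 13 s.

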